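Load the condiment carrier and hold it up level

TASK

Stand the salt shaker upright in the empty well of the wooden condiment carrier and let go of it, then take the carrier by its handle, lift it straight up until it is about 10 cm clear of the worktop, and finish while holding it there, level and still, so that the worktop under it can be wiped. Do not let the shaker, the jar or the carrier tip, and leave the other things on the worktop where they are.

Things in the scene. Friction and masses are not known exactly. Their poses are not given: they have to be found in the camera images.
- salt_shaker: Salt shaker with a domed grey cap and clear body of white salt, 44 mm diameter, 90 mm tall, about 0.1 kg, standing loose on the worktop (a wall cabinet hangs 0.44 m above the worktop from x = 0.60 m on). Upright walls; can be gripped across its diameter from above at 50 to 60 mm above its base. Origin: centre of its underside; z up its axis.
- carrier: Loose condiment carrier, pale wood, about 0.45 kg empty: a tray 74 mm (x) by 244 mm (y), fence top 33 mm above its underside, divided along y into two end wells and a bare middle, from whose centre a 12 mm steel stem rises to the handle. Origin: centre of its underside; x across, y along, z up. Its y lies within 0.45 rad of the robot's left.
- handle: The carrier's dark wooden handle, fixed on top of the stem: a bar 80 mm long along the carrier's x, 16 mm thick along its y, 24 mm high. Origin: the bar's centre, 172 mm above the carrier's underside; axes as the carrier's. Grip it at its middle from above, fingers closing along y.
- empty_well (a point): Centre of the floor of the carrier's empty end well (the end at the carrier's -y), 85 mm from the carrier's centre, 8 mm above its underside. The well is 64 by 64 mm inside, its fence 25 mm above this floor. Axes as the carrier's. With the fingers closing along the carrier's x a gripper stays clear of the stem and handle.
- full_well (a point): Centre of the floor of the other end well (the carrier's +y end), same size, in which the red-lidded spice jar stands.
- jar_in_carrier: Spice jar with a red lid, 45 mm diameter, 106 mm tall, about 0.11 kg, standing loose in the carrier's other well, where it stays. Origin: centre of its underside.
- dark_jar: Spice jar with a dark lid, 44 mm diameter, 96 mm tall, loose on the worktop; a bystander. Origin: centre of its underside.
- yoghurt_pot: White yoghurt pot, 72 mm diameter, 71 mm tall, loose on the worktop; a bystander. Origin: centre of its underside.
- wooden_spoon: Wooden spoon, 338 mm long, 52 mm wide, 15 mm high, lying loose on the worktop; a bystander. Origin: centre of its underside.
Mind the look-alikes: they are no part of the job. Leave any green look-alike of the salt_shaker alone.

How it is judged:
By the outcome, as a careful person would: the job done as asked, in the order asked, and still so for the second after the job is handed in, while the arm keeps its last pose, push and grip.
It also fails if it takes over 54 s, if anything falls off the work surface, if the arm or the gripper's body presses on something with over 40 N, if the wrist force passes 120 N, or if a joint passes its speed limit or range.

ROBOT

A 6-joint arm with a two-finger parallel gripper is mounted at the origin on a cart in front of the work surface, level with it; the furniture and walls round the work are solid. World frame = base frame: x ahead of the robot, y to its left, z up, the work surface at z = 0. Lengths are in m, angles in degrees, forces in N, time in s.
With the tool pointing down it reaches from about 0.4 to 0.825 m from the base axis. Payload 7 kg.
Tool frame: the origin (TCP) lies midway between the tips of the shut fingers; the grasp point (between the pads) lies env.hold_point_z behind it (env.hold_point_z is the distance from the TCP to the grasp point, in m); z points along the fingers, y is the line along which they close (so a half turn about z gives the same grasp; the last joint's range is limited). The gripper opens to 88 mm and grips with 3 to 60 N. Pads are 19 mm wide; open, the fingers measure 130 mm over their backs; the gripper's body (78 mm by 193 mm) begins 47 mm behind the grasp point.
Start: joints at [79.819, 20.546, 0.682, 0, -70.136, -16.507], TCP at [0.303, 0.603, 0.227] pointing down, gripper open.
Joint ranges: [-176.03, 176.03], [-82.01, 121.73], [-58.28, 71.71], [-173.87, 95.51], [-174.79, -0.11], [-173.66, 173.66]. Speed limits (degrees/s): [136.94, 136.94, 172.46, 180, 180, 180].

INTERFACE

Orientations are given as [roll, pitch, yaw] about the fixed x, y, z axes, in that order (R = Rz(yaw) Ry(pitch) Rx(roll)).
In Python, from station import env gives the robot as it stands. The module is installed in compiled form; this text tells all that it offers.
- The arm moves only by the shell command python3 -m crank 'ROWS' [FORCE]. ROWS is JSON, a list of rows, each a list of 7 numbers: the finger opening in mm, from 0 to 87.6, then the shift along the tool's x, y, z in units of 0.12 m (1.0 is 0.12 m), then the turn, a rotation vector about the tool's x, y, z in units of pi/2 rad (1.0 is pi/2 rad). A call has exactly 8 rows; each row is the pose to reach, as a shift and turn from the pose commanded when the call began, along the tool's axes at that moment; what a row does not reach only later rows make up. A row lasts 1/12 s, in which the tool goes at most 41.7 mm and 7.16 degrees, less where a joint would pass 70% of its speed; a pose out of reach is approached as far as the arm can. A call with a number of a shift or a turn outside -1 to 1 is refused whole. A call with a gripper value outside its range is refused whole. The fingers move at their own pace and stop on an object; FORCE is the grip in N (left out, the last holds). Time passes only in rows, so rows that repeat a pose let the fingers close, or fill a call up. It gives the time, the measured TCP pose, the force, the opening and the grip force at its end, in the units of the state.
- env.observe(): the state, without advancing time (a new reading comes with each control period).
- env.get_image(name): name is "scene" or "top" or "wrist"; returns a dict with "frame" (480x640x3 uint8, red, green, blue), "range_z" (480x640 float32, m along the optical axis (not along the pixel's ray), 0 where there is no reading), "intrinsics" (3x3 intrinsics, pixels), "eye" and "attitude" of the camera in the world; the wrist camera has in their place "T_tool_cam" (4x4, takes a point from camera to tool coordinates, whose origin is the TCP and whose axes are the flange's). Camera axes: x right, y down, z forward; pixel columns grow to the right and rows downward; lengths in m; the calibration is good to about 2 mm. A picture is of the moment at which its call begins: read the wrist's pose just before it.
- env.sign_off(): hands the job in; it is judged then, once.
The state is a dict: "clock": time; "joint_positions": joint angles; "joint_velocities": joint speeds; "effort": joint torques, N m; "tool_pos": TCP position; "orientation": TCP orientation; "force": force on the tool from outside, world axes, zero at the start; "torque": the same for the moment, N m; "opening": opening from 0.0 (shut) to 1.0 (fully open); "grasp_force": force on a finger pad.
Only numpy, scipy, OpenCV 4.12 (cv2) and the standard library are available. Lean on these libraries where they do the work, as an engineer would, in place of code of your own. Each camera call takes 0.05 s, during which the arm holds its last target. There are 200 camera calls.

## Working session

There is one attempt and no reset: what is moved stays moved. The work goes in short steps, Python scripts to look and compute and a shell command to move; the robot and the scene stay as the last step left them, time stands still between calls to the robot, and variables do not carry over. Pictures are saved under pics/ and viewed, at most 10 in all, crops included, and the job is handed in when it is done.

```bash
mkdir -p pics; cat > h.py <<'E'
import numpy as np, cv2
from scipy.spatial.transform import Rotation as R
from station import env
def cam(n):
    s=env.observe(); d=env.get_image(n)
    K=np.array(d["intrinsics"]); 
    if n=="wrist":
        T=np.eye(4);T[:3,:3]=R.from_euler('xyz',s["orientation"],degrees=True).as_matrix();T[:3,3]=s["tool_pos"]
        T=T@np.array(d["T_tool_cam"])
    else:
        T=np.eye(4);A=np.array(d["attitude"]);T[:3,:3]=A if A.shape==(3,3) else R.from_euler('xyz',A,degrees=True).as_matrix();T[:3,3]=d["eye"]
    z=d["range_z"]; v,u=np.mgrid[:480,:640]
    P=np.stack([(u-K[0,2])/K[0,0]*z,(v-K[1,2])/K[1,1]*z,z],-1)@T[:3,:3].T+T[:3,3]
    P[z==0]=np.nan
    return d["frame"],P,K,T
def save(f,n): cv2.imwrite("pics/"+n,f[:,:,::-1])
E
python3 - <<'E'
from h import *
print(env.observe(), env.hold_point_z)
for n in ("scene","top"):
    d=env.get_image(n); print(n,d["eye"],d["attitude"],d["intrinsics"])
    f,P,K,T=cam(n); save(f,n+"1.png"); np.savez(n+"1.npz",f=f,P=P,K=K,T=T)
E
```

```text
{'clock': 0.0, 'joint_positions': array([ 7.98177924e+01,  2.05893323e+01,  6.34196958e-01, -2.04900868e-02,
       -7.01352621e+01, -1.65050027e+01]), 'joint_velocities': array([-0.01293969,  0.07117254,  0.04006999,  0.01281834,  0.09110911,
       -0.01443629]), 'effort': array([ 1.01264664e-03, -5.82710230e+01,  2.93047392e+01,  6.99697226e+00,
        6.80483630e-03, -1.60551522e-04]), 'tool_pos': array([0.30297869, 0.6026397 , 0.22564847]), 'orientation': array([ 1.79907855e+02, -7.21589075e-03, -2.66941823e+01]), 'force': array([0.30483428, 0.05764717, 0.41988938]), 'torque': array([ 0.05432168, -0.02213094,  0.00123742]), 'grasp_force': 0.0, 'opening': 1.001162558928685} 0.0188
scene [-0.09298823 -0.38961028  0.9764773 ] [-139.53974581    0.33087582  -51.28290627] [[433.93291807   0.         314.15750944]
 [  0.         433.93291807 245.08119407]
 [  0.           0.           1.        ]]
top [-0.2542146   0.39540296  1.38460293] [-148.13320177    0.20760283 -112.30255378] [[552.59163928   0.         326.56672846]
 [  0.         552.59163928 241.39110187]
 [  0.           0.           1.        ]]
```

View pics/scene1.png

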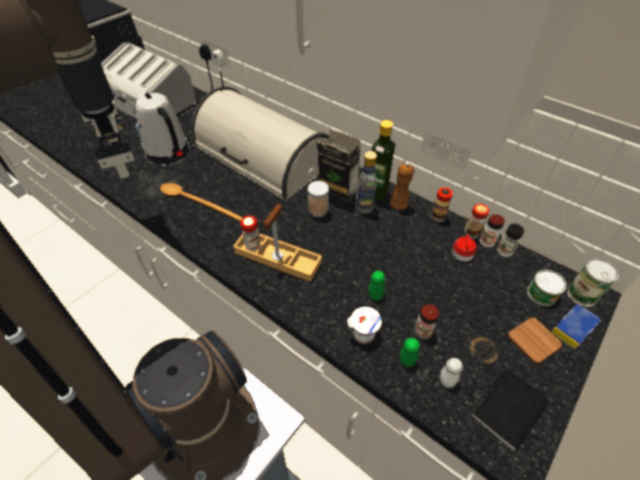

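View pics/top1.png

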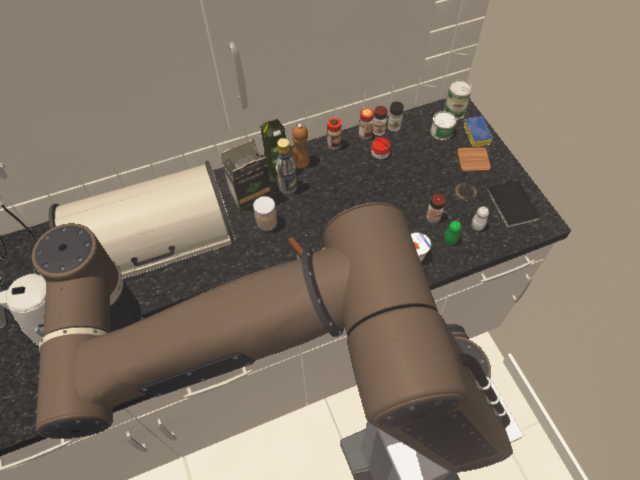

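Scene view: the salt shaker (white, grey cap) is at (452,373), green look-alikes at (411,350) and (377,285), and the dark-lidded jar at (427,320). The carrier is at (278,256), with its red-lidded jar at (250,230) and the handle at (274,214). In the top view the shaker is at (481,217), and the arm hides the carrier.

```bash
python3 - <<'E'
from h import *
d=np.load("scene1.npz");f,P=d["f"],d["P"]
hsv=cv2.cvtColor(f,cv2.COLOR_RGB2HSV)
def st(m,n):
    q=P[m&np.isfinite(P[...,0])]; print(n,len(q),q.min(0).round(3),q.max(0).round(3),np.median(q,0).round(3))
v,u=np.mgrid[:480,:640]
box=lambda a,b,c,e:(u>=a)&(u<=b)&(v>=c)&(v<=e)
m=box(436,468,352,394)&(P[...,2]>0.015); st(m,"shaker")
q=P[m&(P[...,2]>.03)&(P[...,2]<.06)]; 
A=np.c_[2*q[:,:2],np.ones(len(q))];
c=np.linalg.lstsq(A,(q[:,:2]**2).sum(1),rcond=None)[0];print("circ",c[:2],np.sqrt(c[2]+c[0]**2+c[1]**2))
q=P[m&(P[...,2]>.08)];print("top",q.mean(0))
for z0,z1 in((.02,.04),(.026,.036)):
    m=box(225,330,210,282)&(P[...,2]>z0)&(P[...,2]<z1)&(hsv[...,0]<30)&(hsv[...,1]>90); st(m,"carr")
    r=cv2.minAreaRect((P[m][:,:2]*1000).astype(np.float32));print(r, cv2.boxPoints(r).round(0).tolist())
m=box(260,290,200,228)&(P[...,2]>.15); st(m,"handle")
r=cv2.minAreaRect((P[m][:,:2]*1000).astype(np.float32));print(r)
q=P[m&(P[...,2]>.178)];print(q.mean(0),len(q))
m=box(238,262,212,250)&(P[...,2]>.1);st(m,"redlid")
E
```

```text
shaker 468 [ 0.4   -0.388  0.015] [ 0.435 -0.346  0.091] [ 0.41  -0.367  0.06 ]
circ [ 0.42072977 -0.36646347] 0.01798002498421306
top [ 0.41984135 -0.3652497   0.08564216]
carr 796 [0.385 0.061 0.02 ] [0.661 0.308 0.039] [0.441 0.183 0.029]
((528.1316528320312, 208.15234375), (244.06149291992188, 246.70965576171875), 14.472766876220703) [[379.0, 297.0], [441.0, 58.0], [677.0, 119.0], [615.0, 358.0]]
carr 542 [0.386 0.061 0.026] [0.661 0.308 0.036] [0.444 0.178 0.031]
((529.3687133789062, 207.46401977539062), (243.3463592529297, 246.2388458251953), 13.789009094238281) [[382.0, 298.0], [441.0, 59.0], [677.0, 117.0], [618.0, 356.0]]
handle 227 [0.408 0.169 0.151] [0.487 0.201 0.187] [0.444 0.183 0.181]
((447.5153503417969, 185.84864807128906), (79.33716583251953, 17.372556686401367), 13.517467498779297)
[0.44726482 0.18513637 0.18214116] 141
redlid 199 [0.409 0.247 0.1  ] [0.452 0.293 0.118] [0.429 0.264 0.113]
```

```bash
cat >> h.py <<'E'
def go(p,yaw,roll=180,pitch=0):
    s=env.observe(); A=R.from_euler('xyz',s["orientation"],degrees=True)
    B=R.from_euler('xyz',[roll,pitch,yaw],degrees=True)
    t=A.inv().apply(np.array(p)-s["tool_pos"])/.12; r=(A.inv()*B).as_rotvec()/(np.pi/2)
    print("pos",s["tool_pos"].round(4),"rpy",s["orientation"].round(2),"clk",round(s["clock"],2),"-> shift",t.round(3),"turn",r.round(3))
E
python3 - <<'E'
from h import *
d=np.load("scene1.npz");P=d["P"]
for n,(a,b,c,e) in dict(g1=(400,422,336,368),g2=(367,388,268,302),dark=(415,440,304,340),pot=(347,384,308,344),bin=(478,545,375,445)).items():
    q=P[c:e,a:b].reshape(-1,3);q=q[q[:,2]>.03];print(n,len(q),np.median(q,0).round(3) if len(q) else 0, q.max(0) if len(q) else 0)
go([.36,.40,.27],-76)
E
```

```text
g1 362 [ 0.397 -0.27   0.07 ] [ 0.42121784 -0.24758662  0.09032471]
g2 300 [ 0.51  -0.107  0.064] [ 0.53381613 -0.08440214  0.09064756]
dark 494 [ 0.486 -0.261  0.086] [ 0.51973263 -0.23754296  0.09893465]
pot 738 [ 0.394 -0.147  0.069] [ 0.43792998 -0.11065459  0.07505894]
bin 0 0 0
pos [0.3031 0.6028 0.226 ] rpy [ 1.7994e+02 -1.0000e-02 -2.6690e+01] clk 0.2 -> shift [ 1.183  1.297 -0.365] turn [ 0.001 -0.     0.548]
```

```bash
python3 -m crank '[[87,0.1,0.1,-0.05,0,0,0.06],[87,0.25,0.25,-0.12,0,0,0.13],[87,0.4,0.4,-0.2,0,0,0.2],[87,0.55,0.55,-0.28,0,0,0.28],[87,0.7,0.7,-0.35,0,0,0.35],[87,0.85,0.85,-0.35,0,0,0.42],[87,0.95,0.95,-0.35,0,0,0.5],[87,1,1,-0.35,0,0,0.55]]' 
python3 - <<'E'
from h import *
go([.42,.26,.27],-76)
E
```

```text
clock: 0.87
tool_pos: [0.3569, 0.4399, 0.2691]
orientation: [-180.0, 0.0, -76.6]
force: [0.4, 0.5, -0.9]
opening: 0.995
grasp_force: 0.0
pos [0.3569 0.4399 0.2691] rpy [-1.7999e+02  3.0000e-02 -7.6630e+01] clk 0.87 -> shift [ 1.58  -0.165 -0.008] turn [-0.     0.    -0.007]
```

```bash

python3 -m crank '[[87,0.15,0,0,0,0,0],[87,0.3,0,0,0,0,0],[87,0.45,0,0,0,0,0],[87,0.6,0,0,0,0,0],[87,0.75,0,0,0,0,0],[87,0.9,0,0,0,0,0],[87,1,0,0,0,0,0],[87,1,0,0,0,0,0]]' >/dev/null
python3 -m crank '[[87,0.15,0,0,0,0,0],[87,0.3,0,0,0,0,0],[87,0.45,0,0,0,0,0],[87,0.6,0,0,0,0,0],[87,0.75,0,0,0,0,0],[87,0.9,0,0,0,0,0],[87,1,0,0,0,0,0],[87,1,0,0,0,0,0]]' >/dev/null
python3 -m crank '[[87,0.15,0,0,0,0,0],[87,0.3,0,0,0,0,0],[87,0.45,0,0,0,0,0],[87,0.6,0,0,0,0,0],[87,0.75,0,0,0,0,0],[87,0.9,0,0,0,0,0],[87,1,0,0,0,0,0],[87,1,0,0,0,0,0]]'
python3 -m crank '[[87,0.15,0.05,0,0,0,0],[87,0.3,0.1,0,0,0,0],[87,0.45,0.15,0,0,0,0],[87,0.6,0.2,0,0,0,0],[87,0.75,0.25,0,0,0,0],[87,0.9,0.25,0,0,0,0],[87,1,0.25,0,0,0,0],[87,1,0.25,0,0,0,0]]' >/dev/null
python3 -m crank '[[87,0.15,0.05,0,0,0,0],[87,0.3,0.1,0,0,0,0],[87,0.45,0.15,0,0,0,0],[87,0.6,0.2,0,0,0,0],[87,0.75,0.25,0,0,0,0],[87,0.9,0.25,0,0,0,0],[87,1,0.25,0,0,0,0],[87,1,0.25,0,0,0,0]]'
python3 - <<'E'
from h import *
go([.421,-.33,.2],-76)
f,P,K,T=cam("top");save(f,"top2.png");np.savez("top2.npz",f=f,P=P,K=K,T=T)
E
```

```text
clock: 2.87
tool_pos: [0.4428, 0.0913, 0.2685]
orientation: [180.0, -0.0, -76.3]
force: [-0.4, 0.3, -0.7]
opening: 0.992
grasp_force: 0.0
clock: 4.2
tool_pos: [0.4422, -0.1555, 0.2683]
orientation: [180.0, -0.0, -76.3]
force: [0.1, -0.6, 0.2]
opening: 0.997
grasp_force: 0.0
pos [ 0.4422 -0.1555  0.2683] rpy [ 1.7997e+02 -1.0000e-02 -7.6260e+01] clk 4.2 -> shift [1.37  0.517 0.57 ] turn [ 0.    -0.    -0.003]
```

View pics/top2.png

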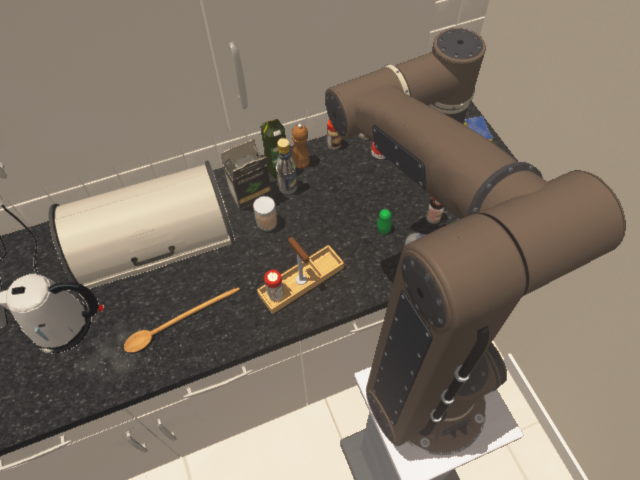

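The top view now shows the carrier unobstructed, centred near (301,280). Its empty well is at (325,263), the jar at (273,285) and the handle at (299,250).

```bash

python3 -m crank '[[87,0.15,0.05,0,0,0,0],[87,0.3,0.1,0,0,0,0],[87,0.45,0.15,0,0,0,0],[87,0.6,0.2,0,0,0,0],[87,0.75,0.25,0,0,0,0],[87,0.9,0.3,0,0,0,0],[87,1,0.35,0.1,0,0,0],[87,1,0.35,0.1,0,0,0]]' 
python3 - <<'E'
from h import *
d=np.load("top2.npz");f,P=d["f"],d["P"];hsv=cv2.cvtColor(f,cv2.COLOR_RGB2HSV)
v,u=np.mgrid[:480,:640];m=(u>250)&(u<350)&(v>240)&(v<315)
a=m&(P[...,2]>.026)&(P[...,2]<.036)&(hsv[...,0]<30)&(hsv[...,1]>80)&(P[...,0]<.55)
r=cv2.minAreaRect((P[a][:,:2]*1000).astype(np.float32));print("carr",r)
a=(u>284)&(u<314)&(v>230)&(v<266)&(P[...,2]>.165)
r=cv2.minAreaRect((P[a][:,:2]*1000).astype(np.float32));print("handle",r,P[a][:,2].max())
f,P,K,T=cam("wrist");save(f,"w1.png");np.savez("w1.npz",f=f,P=P,K=K,T=T)
go([.421,-.366,.15],-76)
q=P[(P[...,2]>.083)&(P[...,2]<.1)];q=q[np.hypot(q[:,0]-.42,q[:,1]+.366)<.04];print("cap",len(q),q.mean(0),q.min(0),q.max(0))
q=P[(P[...,2]>.02)&(P[...,2]<.1)];q=q[np.hypot(q[:,0]-.42,q[:,1]+.366)<.04];print("all",len(q),q.mean(0),q.min(0),q.max(0))
E
```

```text
clock: 4.92
tool_pos: [0.4287, -0.2815, 0.2546]
orientation: [179.9, 0.1, -76.3]
force: [0.2, 1.0, -0.9]
opening: 0.998
grasp_force: 0.0
carr ((448.4292907714844, 189.93423461914062), (78.3651123046875, 245.8729705810547), 13.471177101135254)
handle ((447.1213073730469, 190.3180389404297), (79.94482421875, 18.043485641479492), 12.977067947387695) 0.1895632965507028
pos [ 0.4289 -0.2809  0.2554] rpy [ 1.7989e+02  8.0000e-02 -7.6260e+01] clk 4.97 -> shift [0.674 0.231 0.878] turn [ 0.001  0.001 -0.003]
cap 795 [ 0.4230055  -0.36235463  0.08662071] [ 0.40886111 -0.37625729  0.08300359] [ 0.43693962 -0.34854026  0.09016342]
all 1430 [ 0.42524353 -0.36296609  0.07643918] [ 0.40397014 -0.38507602  0.0286216 ] [ 0.44353682 -0.34240329  0.09016342]
```

View pics/w1.png

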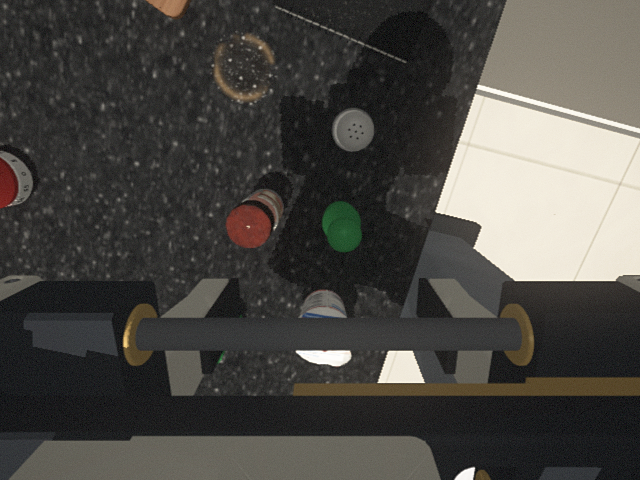

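The wrist view shows the shaker's cap at (353,130), the green look-alike at (343,230) and the dark-lidded jar at (250,222). Its depth puts the shaker at about (0.423, -0.363).

```bash

python3 -m crank '[[87,0.1,0.02,0,0,0,0],[87,0.25,0.05,0,0,0,0],[87,0.4,0.1,0,0,0,0],[87,0.55,0.15,0.2,0,0,0],[87,0.65,0.2,0.4,0,0,0],[87,0.66,0.21,0.6,0,0,0],[87,0.66,0.21,0.8,0,0,0],[87,0.66,0.21,0.9,0,0,0]]' 
python3 - <<'E'
from h import *
f,P,K,T=cam("wrist");np.savez("w2.npz",f=f,P=P,K=K,T=T)
q=P[(P[...,2]>.083)&(P[...,2]<.1)];q=q[np.hypot(q[:,0]-.42,q[:,1]+.366)<.04];print("cap",len(q),len(q) and (q.mean(0),q.min(0),q.max(0)))
go([.423,-.363,.039],-76.3)
E
```

```text
clock: 5.63
tool_pos: [0.4232, -0.3636, 0.1461]
orientation: [179.9, 0.1, -76.2]
force: [0.6, 1.2, -0.2]
opening: 0.99
grasp_force: 0.0
cap 1317 (array([ 0.42310574, -0.3636824 ,  0.08657673]), array([ 0.40863178, -0.37696428,  0.08300614]), array([ 0.43682129, -0.3483494 ,  0.09024515]))
pos [ 0.4226 -0.363   0.1447] rpy [179.79   0.21 -76.19] clk 5.68 -> shift [ 0.004 -0.007  0.881] turn [0.002 0.002 0.001]
```

Centred within 1 mm, so I'll descend and close.

```bash

python3 -m crank '[[87,0,0,0.12,0,0,0],[87,0,0,0.25,0,0,0],[87,0,0,0.4,0,0,0],[87,0,0,0.55,0,0,0],[87,0,0,0.68,0,0,0],[87,0,0,0.78,0,0,0],[87,0,0,0.86,0,0,0],[87,0,0,0.88,0,0,0]]' 
python3 -m crank '[[70,0,0,0,0,0,0],[60,0,0,0,0,0,0],[50,0,0,0,0,0,0],[40,0,0,0,0,0,0],[30,0,0,0,0,0,0],[30,0,0,0,0,0,0],[30,0,0,0,0,0,0],[30,0,0,0,0,0,0]]' 15
python3 - <<'E'
from h import *
s=env.observe();print(s["opening"],s["grasp_force"]);go([.423,-.363,.16],-76.3)
E
```

```text
clock: 6.35
tool_pos: [0.424, -0.3639, 0.0422]
orientation: [180.0, 0.0, -76.1]
force: [-0.2, 0.9, -0.0]
opening: 0.993
grasp_force: 0.0
clock: 7.02
tool_pos: [0.4237, -0.3646, 0.0431]
orientation: [-180.0, -0.0, -76.2]
force: [-0.7, -0.1, 0.7]
opening: 0.447
grasp_force: 0.7
0.44659685254050396 0.6687888741726056
pos [ 0.4237 -0.3646  0.0431] rpy [-1.800e+02 -1.000e-02 -7.619e+01] clk 7.02 -> shift [-0.014  0.003 -0.974] turn [-0.    -0.     0.001]
```

```bash

python3 -m crank '[[30,0,0,0,0,0,0],[30,0,0,0,0,0,0],[30,0,0,0,0,0,0],[30,0,0,0,0,0,0],[30,0,0,0,0,0,0],[30,0,0,0,0,0,0],[30,0,0,0,0,0,0],[30,0,0,0,0,0,0]]' 15
python3 - <<'E'
from h import *
f,P,K,T=cam("wrist");save(f,"w3.png")
q=P[(P[...,2]>.083)&(P[...,2]<.1)];q=q[np.hypot(q[:,0]-.42,q[:,1]+.366)<.04];print("cap",len(q),len(q) and (q.mean(0),q.min(0),q.max(0)))
f,P,K,T=cam("scene");save(cv2.resize(f[280:440,380:560],None,fx=3,fy=3),"s3.png")
E
```

```text
clock: 7.68
tool_pos: [0.4237, -0.3645, 0.043]
orientation: [180.0, 0.0, -76.2]
force: [-2.1, -0.5, 2.0]
opening: 0.423
grasp_force: 15.0
cap 2555 (array([ 0.42302584, -0.36008004,  0.08839384]), array([ 0.39732117, -0.38116316,  0.08300045]), array([ 0.45412382, -0.3461876 ,  0.09995849]))
```

View pics/w3.png

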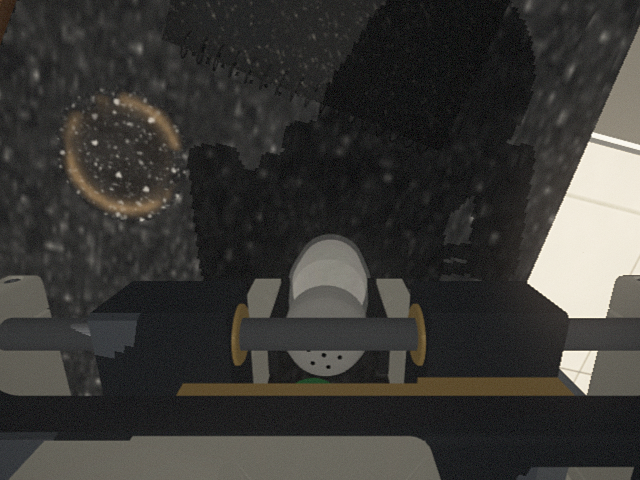

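The shaker is between the pads at (328,300), with its cap at (327,345). The opening is only 37 mm and the grasp point is about 62 mm up, a little high, so I'll regrip 7 mm lower.

```bash

python3 -m crank '[[50,0,0,0,0,0,0],[65,0,0,0,0,0,0],[65,0,0,0,0,0,0],[65,0,0,0,0,0,0],[65,0,0,0.03,0,0,0],[65,0,0,0.06,0,0,0],[65,0,0,0.07,0,0,0],[65,0,0,0.07,0,0,0]]' 15
python3 - <<'E'
from h import *
f,P,K,T=cam("scene")
q=P[350:400,430:475].reshape(-1,3);q=q[(q[:,2]>.02)&(np.hypot(q[:,0]-.42,q[:,1]+.366)<.04)];print(len(q),q.max(0),np.median(q,0))
E
python3 -m crank '[[55,0,0,0,0,0,0],[50,0,0,0,0,0,0],[40,0,0,0,0,0,0],[30,0,0,0,0,0,0],[30,0,0,0,0,0,0],[30,0,0,0,0,0,0],[30,0,0,0,0,0,0],[30,0,0,0,0,0,0]]' 15
python3 -m crank '[[30,0,0,0,0,0,0],[30,0,0,0,0,0,0],[30,0,0,-0.02,0,0,0],[30,0,0,-0.05,0,0,0],[30,0,0,-0.1,0,0,0],[30,0,0,-0.15,0,0,0],[30,0,0,-0.2,0,0,0],[30,0,0,-0.2,0,0,0]]'
```

```text
clock: 8.45
tool_pos: [0.4234, -0.3643, 0.0339]
orientation: [179.9, 0.0, -76.2]
force: [-0.5, -0.0, 0.3]
opening: 0.741
grasp_force: 0.0
622 [ 0.43194531 -0.33378557  0.21028472] [ 0.40609257 -0.36897336  0.1404052 ]
clock: 9.17
tool_pos: [0.4237, -0.3645, 0.0346]
orientation: [-180.0, -0.0, -76.2]
force: [-0.7, 0.1, 0.5]
opening: 0.453
grasp_force: 14.8
clock: 9.83
tool_pos: [0.4247, -0.365, 0.0603]
orientation: [-179.9, -0.1, -76.2]
force: [0.7, 0.5, -1.0]
opening: 0.455
grasp_force: 14.7
```

```bash

python3 -m crank '[[30,0,0,-0.1,0,0,0],[30,0,0,-0.25,0,0,0],[30,0,0,-0.4,0,0,0],[30,0,0,-0.55,0,0,0],[30,0,0,-0.7,0,0,0],[30,0,0,-0.85,0,0,0],[30,0,0,-0.95,0,0,0],[30,0,0,-1,0,0,0]]'
python3 -m crank '[[30,-0.05,0,0,0,0,0],[30,-0.15,-0.05,0,0,0,0],[30,-0.3,-0.1,0,0,0,0],[30,-0.45,-0.15,0,0,0,0],[30,-0.6,-0.2,0,0,0,0],[30,-0.75,-0.25,0,0,0,0],[30,-0.9,-0.3,0,0,0,0],[30,-1,-0.33,0,0,0,0]]'
python3 -m crank '[[30,-0.15,-0.05,0,0,0,0],[30,-0.3,-0.1,0,0,0,0],[30,-0.45,-0.15,0,0,0,0],[30,-0.6,-0.2,0,0,0,0],[30,-0.75,-0.25,0,0,0,0],[30,-0.85,-0.29,0,0,0,0],[30,-0.95,-0.32,0,0,0,0],[30,-1,-0.33,0,0,0,0]]'
python3 - <<'E'
from h import *
s=env.observe();print(s["opening"],s["grasp_force"]);go([.468,.105,.18],-76.5)
E
```

```text
clock: 10.5
tool_pos: [0.4245, -0.3649, 0.1807]
orientation: [-179.9, -0.1, -76.2]
force: [-0.3, -0.5, -1.5]
opening: 0.452
grasp_force: 14.7
clock: 11.17
tool_pos: [0.4327, -0.2367, 0.1774]
orientation: [179.9, 0.1, -76.2]
force: [0.4, 0.5, -1.8]
opening: 0.451
grasp_force: 14.7
clock: 11.83
tool_pos: [0.4426, -0.1112, 0.1776]
orientation: [179.9, 0.0, -76.1]
force: [0.1, 0.2, -2.4]
opening: 0.452
grasp_force: 14.7
0.45177555359698673 14.721786603531655
pos [ 0.4426 -0.1112  0.1776] rpy [ 1.7992e+02  3.0000e-02 -7.6140e+01] clk 11.83 -> shift [-1.699 -0.637 -0.02 ] turn [0.001 0.    0.004]
```

```bash

python3 -m crank '[[30,-0.15,-0.05,0,0,0,0],[30,-0.3,-0.1,0,0,0,0],[30,-0.45,-0.15,0,0,0,0],[30,-0.6,-0.2,0,0,0,0],[30,-0.75,-0.25,0,0,0,0],[30,-0.85,-0.3,0,0,0,0],[30,-0.95,-0.35,0,0,0,0],[30,-1,-0.37,0,0,0,0]]'
python3 -m crank '[[30,-0.1,-0.05,0,0,0,0],[30,-0.25,-0.1,0,0,0,0],[30,-0.4,-0.15,0,0,0,0],[30,-0.52,-0.2,0,0,0,0],[30,-0.6,-0.24,0,0,0,0],[30,-0.66,-0.26,0,0,0,0],[30,-0.69,-0.27,0,0,0,0],[30,-0.69,-0.27,0,0,0,0]]'
python3 - <<'E'
from h import *
go([.468,.105,.044],-76.5)
f,P,K,T=cam("scene");save(cv2.resize(f[150:310,210:370],None,fx=3.5,fy=3.5),"s4.png")
hsv=cv2.cvtColor(f,cv2.COLOR_RGB2HSV);v,u=np.mgrid[:480,:640]
a=(u>225)&(u<330)&(v>210)&(v<282)&(P[...,2]>.026)&(P[...,2]<.036)&(hsv[...,0]<30)&(hsv[...,1]>90)&(P[...,0]<.55)
print(cv2.minAreaRect((P[a][:,:2]*1000).astype(np.float32)))
E
```

```text
clock: 12.5
tool_pos: [0.4576, 0.0156, 0.1779]
orientation: [180.0, -0.0, -76.1]
force: [0.4, 0.4, -0.9]
opening: 0.452
grasp_force: 14.7
clock: 13.17
tool_pos: [0.4695, 0.103, 0.1784]
orientation: [180.0, -0.0, -76.2]
force: [0.6, -0.3, -0.6]
opening: 0.456
grasp_force: 14.7
pos [0.4695 0.103  0.1784] rpy [ 1.7998e+02 -1.0000e-02 -7.6170e+01] clk 13.17 -> shift [-0.019  0.008  1.12 ] turn [ 0.    -0.     0.004]
((448.94537353515625, 187.12368774414062), (78.2130126953125, 244.8559112548828), 13.95019245147705)
```

View pics/s4.png

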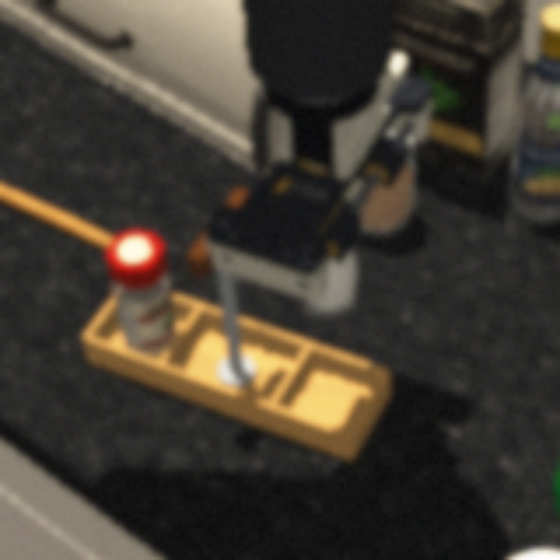

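The crop shows the shaker held upright above the empty well, which is around (335,395), with the gripper clear of the stem and handle. The well comes out at (0.469, 0.104), which matches the tool position, so I'll lower.

```bash

python3 -m crank '[[30,0,0,0.1,0,0,0],[30,0,0,0.25,0,0,0],[30,0,0,0.4,0,0,0],[30,0,0,0.55,0,0,0],[30,-0.01,0,0.7,0,0,0],[30,-0.01,0,0.85,0,0,0],[30,-0.01,0,0.95,0,0,0],[30,-0.01,0,1,0,0,0]]'
python3 -m crank '[[30,0,0,0.02,0,0,0],[30,0,0,0.04,0,0,0],[30,0,0,0.06,0,0,0],[30,0,0,0.08,0,0,0],[30,0,0,0.1,0,0,0],[30,0,0,0.11,0,0,0],[30,0,0,0.11,0,0,0],[30,0,0,0.11,0,0,0]]'

```

```text
clock: 13.88
tool_pos: [0.4683, 0.1026, 0.057]
orientation: [179.9, -0.0, -76.2]
force: [-0.2, 0.1, -1.1]
opening: 0.454
grasp_force: 14.7
clock: 14.55
tool_pos: [0.4693, 0.1039, 0.0455]
orientation: [-180.0, 0.0, -76.2]
force: [-0.3, -0.1, -1.9]
opening: 0.451
grasp_force: 14.7
```

Not touching yet; about 3 mm more.

```bash

python3 -m crank '[[30,0,0,0.005,0,0,0],[30,0,0,0.01,0,0,0],[30,0,0,0.015,0,0,0],[30,0,0,0.02,0,0,0],[30,0,0,0.025,0,0,0],[30,0,0,0.025,0,0,0],[30,0,0,0.025,0,0,0],[30,0,0,0.025,0,0,0]]'

```

```text
clock: 15.22
tool_pos: [0.4693, 0.1039, 0.0425]
orientation: [-180.0, 0.0, -76.2]
force: [-1.3, 0.2, 2.3]
opening: 0.458
grasp_force: 15.0
```

```bash

python3 -m crank '[[45,0,0,0,0,0,0],[50,0,0,0,0,0,0],[56,0,0,0,0,0,0],[62,0,0,0,0,0,0],[66,0,0,0,0,0,0],[66,0,0,0,0,0,0],[66,0,0,0,0,0,0],[66,0,0,0,0,0,0]]'
python3 -m crank '[[66,0,0,-0.05,0,0,0],[66,0,0,-0.12,0,0,0],[66,0,0,-0.25,0,0,0],[66,0,0,-0.4,0,0,0],[66,0,0,-0.55,0,0,0],[66,0,0,-0.7,0,0,0],[66,0,0,-0.85,0,0,0],[66,0,0,-1,0,0,0]]'
python3 -m crank '[[66,0,0,-0.15,0,0,0],[66,0,0,-0.3,0,0,0],[66,0,0,-0.45,0,0,0],[66,0,0,-0.6,0,0,0],[66,0,0,-0.7,0,0,0],[66,0,0,-0.75,0,0,0],[66,0,0,-0.75,0,0,0],[66,0,0,-0.75,0,0,0]]'
python3 - <<'E'
from h import *
f,P,K,T=cam("scene");save(cv2.resize(f[150:310,210:370],None,fx=3.5,fy=3.5),"s5.png")
f,P,K,T=cam("wrist");np.savez("w5.npz",f=f,P=P,K=K,T=T)
q=P[(P[...,2]>.09)&(P[...,2]<.11)];q=q[np.hypot(q[:,0]-.469,q[:,1]-.104)<.04];print(len(q),len(q) and (q.mean(0),q.max(0)))
go([.448,.188,.26],13.7)
E
```

```text
clock: 15.88
tool_pos: [0.4693, 0.1039, 0.0423]
orientation: [180.0, 0.0, -76.2]
force: [-0.2, 0.7, -1.1]
opening: 0.752
grasp_force: 0.0
clock: 16.55
tool_pos: [0.4692, 0.1038, 0.1643]
orientation: [-179.9, 0.0, -76.2]
force: [0.2, 0.8, -0.9]
opening: 0.75
grasp_force: 0.0
clock: 17.22
tool_pos: [0.469, 0.1038, 0.2524]
orientation: [-180.0, 0.0, -76.2]
force: [-0.1, -0.3, -0.2]
opening: 0.752
grasp_force: 0.0
746 (array([0.4691387 , 0.10505551, 0.09431408]), array([0.48364063, 0.12030415, 0.09842434]))
pos [0.4687 0.1037 0.2515] rpy [ 1.7992e+02 -1.0000e-02 -7.6200e+01] clk 17.32 -> shift [-0.724 -0.    -0.071] turn [ 0.001  0.001 -0.999]
```

View pics/s5.png

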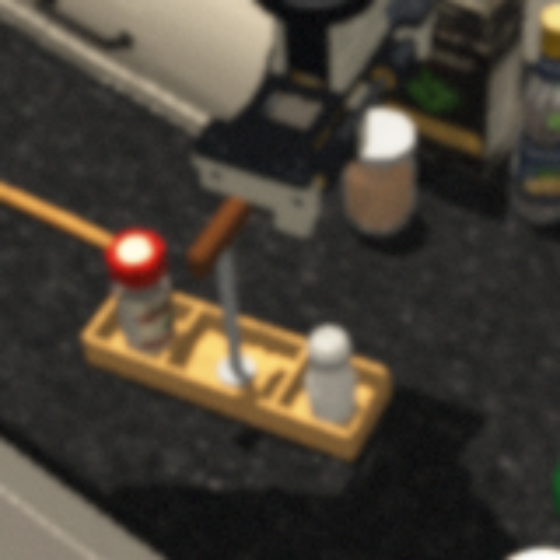

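The crop shows the shaker standing upright and free in the well at (332,375). The jar (140,290) and handle (218,235) have not moved. Next I'll turn and go over the handle.

```bash

python3 -m crank '[[75,-0.02,0,-0.05,0,0,-0.05],[75,-0.08,0,-0.07,0,0,-0.12],[75,-0.15,0,-0.07,0,0,-0.19],[75,-0.22,0,-0.07,0,0,-0.26],[75,-0.3,0,-0.07,0,0,-0.33],[75,-0.37,0,-0.07,0,0,-0.4],[75,-0.43,0,-0.07,0,0,-0.47],[75,-0.5,0,-0.07,0,0,-0.54]]'
python3 -m crank '[[75,0,0,0,0,0,-0.07],[75,0,0,0,0,0,-0.14],[75,0,0,0,0,0,-0.21],[75,0,0,0,0,0,-0.28],[75,0,0,0,0,0,-0.35],[75,0,0,0,0,0,-0.42],[75,0,0,0,0,0,-0.46],[75,0,0,0,0,0,-0.46]]'
python3 - <<'E'
from h import *
f,P,K,T=cam("wrist");save(f,"w6.png");np.savez("w6.npz",f=f,P=P,K=K,T=T)
q=P[(P[...,2]>.165)&(P[...,2]<.192)];q=q[np.hypot(q[:,0]-.448,q[:,1]-.188)<.06];print(len(q))
if len(q)>30: print(cv2.minAreaRect((q[:,:2]*1000).astype(np.float32)),q[:,2].max())
go([.448,.188,.22],13.7)
E
```

```text
clock: 17.98
tool_pos: [0.4544, 0.1622, 0.2597]
orientation: [179.9, 0.0, -27.3]
force: [-0.3, -0.7, 0.2]
opening: 0.858
grasp_force: 0.0
clock: 18.65
tool_pos: [0.4546, 0.1619, 0.2598]
orientation: [180.0, 0.1, 14.0]
force: [0.2, 0.4, 0.8]
opening: 0.857
grasp_force: 0.0
2570
((450.0528259277344, 190.21669006347656), (78.4932632446289, 16.210227966308594), 13.755571365356445) 0.18564940905112326
pos [0.4546 0.162  0.2599] rpy [1.7996e+02 9.0000e-02 1.3740e+01] clk 18.7 -> shift [-0.001 -0.224  0.332] turn [0.    0.001 0.   ]
```

View pics/w6.png

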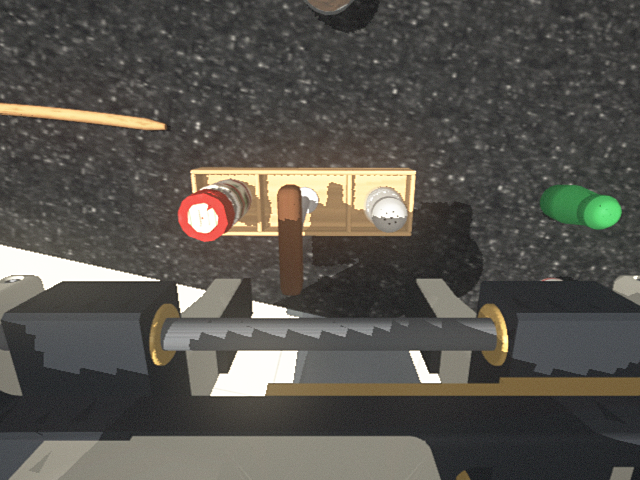

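The wrist view shows the handle at (290,240), aligned with the tool, the shaker at (387,205) and the red lid at (206,216). The handle centre works out at (0.450, 0.190).

```bash

python3 -m crank '[[75,0,-0.04,0,0,0,0],[75,0,-0.1,0,0,0,0],[75,0,-0.16,0,0,0,0],[75,0.01,-0.21,0.05,0,0,0],[75,0.01,-0.235,0.15,0,0,0],[75,0.01,-0.235,0.25,0,0,0],[75,0.01,-0.235,0.33,0,0,0],[75,0.01,-0.235,0.33,0,0,0]]'
python3 -m crank '[[75,0,0,0.05,0,0,0],[75,0,0,0.12,0,0,0],[75,0,0,0.2,0,0,0],[75,0,0,0.3,0,0,0],[75,0,0,0.4,0,0,0],[75,0,0,0.48,0,0,0],[75,0,0,0.54,0,0,0],[75,0,0,0.56,0,0,0]]'
python3 - <<'E'
from h import *
f,P,K,T=cam("wrist")
q=P[(P[...,2]>.165)&(P[...,2]<.192)];q=q[np.hypot(q[:,0]-.448,q[:,1]-.188)<.06];print(len(q))
go([.449,.1895,.153],13.7)
E
```

```text
clock: 19.37
tool_pos: [0.4482, 0.1896, 0.2188]
orientation: [179.9, 0.2, 13.8]
force: [0.2, -0.8, -1.0]
opening: 0.855
grasp_force: 0.0
clock: 20.03
tool_pos: [0.4489, 0.1894, 0.1526]
orientation: [180.0, 0.1, 13.8]
force: [-0.0, -0.2, -0.4]
opening: 0.853
grasp_force: 0.0
7988
pos [0.449  0.1894 0.1528] rpy [1.7995e+02 9.0000e-02 1.3800e+01] clk 20.08 -> shift [ 0.    -0.001 -0.001] turn [0.001 0.001 0.001]
```

```bash

python3 -m crank '[[60,0,0,0,0,0,0],[50,0,0,0,0,0,0],[40,0,0,0,0,0,0],[32,0,0,0,0,0,0],[26,0,0,0,0,0,0],[22,0,0,0,0,0,0],[19,0,0,0,0,0,0],[17,0,0,0,0,0,0]]' 10
python3 -m crank '[[14,0,0,0,0,0,0],[10,0,0,0,0,0,0],[5,0,0,0,0,0,0],[5,0,0,0,0,0,0],[5,0,0,0,0,0,0],[5,0,0,0,0,0,0],[5,0,0,0,0,0,0],[5,0,0,0,0,0,0]]' 10
python3 -m crank '[[5,0,0,0,0,0,0],[5,0,0,0,0,0,0],[5,0,0,0,0,0,0],[5,0,0,0,0,0,0],[5,0,0,0,0,0,0],[5,0,0,0,0,0,0],[5,0,0,0,0,0,0],[5,0,0,0,0,0,0]]' 50
python3 -m crank '[[5,0,0,-0.01,0,0,0],[5,0,0,-0.02,0,0,0],[5,0,0,-0.04,0,0,0],[5,0,0,-0.06,0,0,0],[5,0,0,-0.08,0,0,0],[5,0,0,-0.1,0,0,0],[5,0,0,-0.11,0,0,0],[5,0,0,-0.11,0,0,0]]'
python3 - <<'E'
from h import *
f,P,K,T=cam("scene");save(cv2.resize(f[150:310,210:370],None,fx=3.5,fy=3.5),"s7.png")
v,u=np.mgrid[:480,:640];hsv=cv2.cvtColor(f,cv2.COLOR_RGB2HSV)
a=(u>225)&(u<330)&(v>200)&(v<285)&(P[...,2]>.03)&(P[...,2]<.055)&(hsv[...,0]<30)&(hsv[...,1]>90)&(P[...,0]<.55)
q=P[a];y=(q[:,:2]-[.449,.189])@[-.237,.971]
for l,h in((-.12,-.1),(-.02,.02),(.1,.12)): print(np.percentile(q[(y>l)&(y<h),2],[50,90]))
E
```

```text
clock: 20.75
tool_pos: [0.4494, 0.1898, 0.154]
orientation: [-180.0, -0.0, 13.8]
force: [-0.0, -0.2, -0.6]
opening: 0.314
grasp_force: 0.0
clock: 21.42
tool_pos: [0.4494, 0.1896, 0.154]
orientation: [180.0, 0.0, 13.8]
force: [0.4, -2.5, 1.4]
opening: 0.178
grasp_force: 10.0
clock: 22.08
tool_pos: [0.4494, 0.1897, 0.154]
orientation: [180.0, 0.0, 13.8]
force: [0.3, -3.6, 2.0]
opening: 0.177
grasp_force: 50.0
clock: 22.75
tool_pos: [0.4495, 0.19, 0.1675]
orientation: [-180.0, -0.0, 13.8]
force: [0.1, 0.1, -6.4]
opening: 0.178
grasp_force: 50.0
[0.04262916 0.0469251 ]
[0.04185687 0.04642339]
[0.04190593 0.04661765]
```

View pics/s7.png

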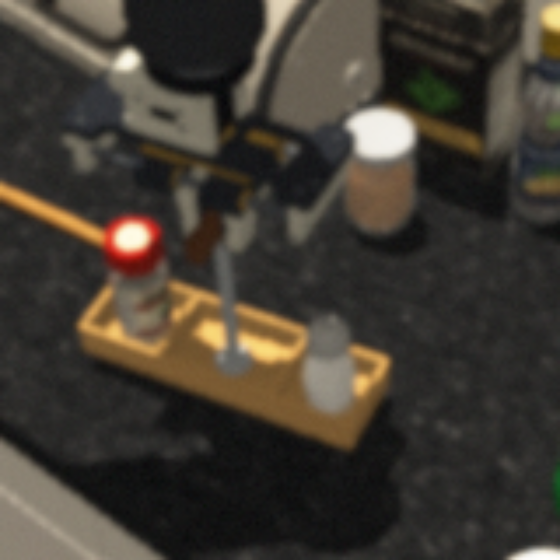

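The crop shows the carrier level and about 13 mm up, with the jar (137,285) and shaker (330,365) both upright. I'll lift on straight up.

```bash

python3 -m crank '[[5,0,0,-0.02,0,0,0],[5,0,0,-0.05,0,0,0],[5,0,0,-0.09,0,0,0],[5,0,0,-0.14,0,0,0],[5,0,0,-0.19,0,0,0],[5,0,0,-0.24,0,0,0],[5,0,0,-0.29,0,0,0],[5,0,0,-0.34,0,0,0]]'
python3 -m crank '[[5,0,0,-0.05,0,0,0],[5,0,0,-0.1,0,0,0],[5,0,0,-0.15,0,0,0],[5,0,0,-0.2,0,0,0],[5,0,0,-0.25,0,0,0],[5,0,0,-0.3,0,0,0],[5,0,0,-0.34,0,0,0],[5,0,0,-0.36,0,0,0]]'
python3 -m crank '[[5,0,0,-0.01,0,0,0],[5,0,0,-0.015,0,0,0],[5,0,0,-0.02,0,0,0],[5,0,0,-0.02,0,0,0],[5,0,0,-0.02,0,0,0],[5,0,0,-0.02,0,0,0],[5,0,0,-0.02,0,0,0],[5,0,0,-0.02,0,0,0]]'
python3 - <<'E'
from h import *
f,P,K,T=cam("scene");save(cv2.resize(f[130:310,190:370],None,fx=3.2,fy=3.2),"s8.png")
v,u=np.mgrid[:480,:640];hsv=cv2.cvtColor(f,cv2.COLOR_RGB2HSV)
a=(u>205)&(u<330)&(v>160)&(v<285)&(P[...,2]>.115)&(P[...,2]<.142)&(hsv[...,0]<30)&(hsv[...,1]>90)&(P[...,0]<.55)
q=P[a];y=(q[:,:2]-[.449,.189])@[-.237,.971]
for l,h in((-.12,-.1),(-.02,.02),(.1,.12)): print(np.percentile(q[(y>l)&(y<h),2],[50,90]))
E
```

```text
clock: 23.47
tool_pos: [0.4494, 0.1899, 0.2088]
orientation: [-180.0, -0.0, 13.8]
force: [0.2, 0.4, -6.6]
opening: 0.183
grasp_force: 50.0
clock: 24.13
tool_pos: [0.4496, 0.19, 0.252]
orientation: [-180.0, -0.0, 13.8]
force: [-0.0, -0.1, -6.0]
opening: 0.183
grasp_force: 50.0
clock: 24.8
tool_pos: [0.4493, 0.1898, 0.2535]
orientation: [180.0, 0.0, 13.8]
force: [-0.1, 0.4, -6.4]
opening: 0.179
grasp_force: 50.0
[0.12838952 0.13292991]
[0.1266331  0.13169217]
[0.12678827 0.13175858]
```

View pics/s8.png

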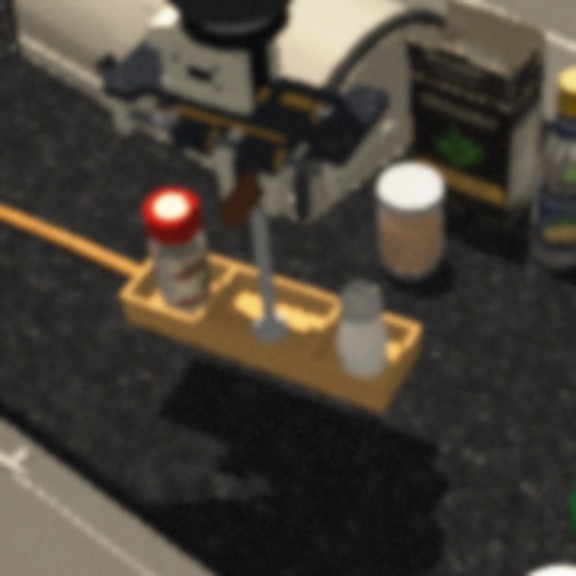

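The carrier is held level and still about 10 cm up, with the shaker (362,330) and jar (178,250) both upright. Handing in.

```bash
python3 -c "
from station import env
print(env.sign_off())"
```

```text
the job is handed in; nothing more can be done
None
```

The salt shaker stands upright and released in the empty well, and I handed the job in at about 25 s with the carrier held by its handle, level and still, about 10 cm above the worktop.

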